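Open the label printer's roll drawer and hold its sprung guide out for a new roll

ROBOT

A 6-joint arm with a two-finger parallel gripper is mounted at the origin on the work surface. World frame = base frame: x ahead of the robot, y to its left, z up, the work surface at z = 0. Lengths are in m, angles in rad, forces in N, time in s.
With the tool pointing down it reaches from about 0.325 to 0.775 m from the base axis. Payload 5.5 kg.
Tool frame: the origin (TCP) lies between the finger pads; the fingertips stand 8 mm ahead of it and the grasp point (between the pads) lies 11 mm behind it (tcp_to_tips is the distance from the TCP to the fingertips, in m); z points along the fingers, y is the direction in which the jaws open and shut (so a half turn about z gives the same grasp; the last joint's range is limited). The gripper opens to 88 mm and grips with 3 to 60 N. Pads are 20 mm wide; open, the fingers measure 115 mm over their backs; the gripper's body (75 mm by 178 mm) begins 61 mm behind the grasp point.
Start: joints at [1.127, 0.091, 1.231, -0, 1.82, -0.057], TCP at [0.226, 0.556, 0.231] pointing down, gripper open.
Joint ranges: [-2.87, 2.87], [-0.86, 2.18], [0.17, 2.46], [-1.51, 4.65], [0.06, 2.69], [-2.65, 2.65]. Speed limits (rad/s): [2.57, 2.57, 3.01, 3.14, 3.14, 3.14].

INTERFACE

Orientations are given as a unit quaternion [w, x, y, z].
In Python, from bench import * gives the robot as it stands. Calls block until the motion is done:
- move_to(position, orientation): joint-space move of the TCP to a pose.
- move_l(position, speed=0.15, orientation=None): straight line of the TCP; orientation=None keeps the orientation; speed is the mean speed in m/s.
- movej(angles): joint-space move.
- gripper_open() and close(): open the fingers fully, or close them until they stop; the grip force is fixed at half the most.
- hold(seconds).
- inverse_kinematics(position, orientation): joint angles nearest the present ones, or None.
- state(): the state.
- get_image(name): name is "scene" or "top" or "wrist"; returns a dict with "frame" (480x640x3 uint8, blue, green, red), "depth" (480x640 float32, m along the optical axis (not along the pixel's ray), 0 where there is no reading), "camera_matrix" (3x3 intrinsics, pixels), "view" (4x4, takes a point from world to camera coordinates). Camera axes: x right, y up, looking along -z (the intrinsics and any distortion apply to the point x, -y, -z); pixel columns grow to the right and rows downward; lengths in m; the calibration is good to about 2 mm. A picture is of the moment at which its call begins.
A pose or a line that the arm cannot do raises IKError and nothing moves.
- job_done(): hands the job in, once; it reports no verdict.
The state is a dict: "time": time; "joint_pos": joint angles; "dq": joint speeds; "joint_torque": joint torques, N m; "ee_pos": TCP position; "ee_rot": TCP orientation; "ft_force": force on the tool from outside, world axes, zero at the start; "moment": the same for the moment, N m; "finger_gap": finger opening in m.
Only numpy, scipy, OpenCV 4.12 (cv2) and the standard library are available. Lean on these libraries where they do the work, as an engineer would, in place of code of your own. Each camera call takes 0.05 s, during which the arm holds its last target.

TASK

The kitchen's food-label printer is out of labels: pull its roll drawer all the way out by the handle, then take the green tab of the sprung roll guide and draw it away from the fixed guide until the guide's pointer is at the red mark on the scale. Finish still holding the guide there, because it springs back when let go and I need it open to drop the new roll in. Leave the things standing round the printer where they are.

Things in the scene. Friction and masses are not known exactly. Their poses are not given: they have to be found in the camera images.
- printer: Grey counter-top label printer, fixed to the counter: housing 250 (its x) x 210 (its y) x 144 mm high. Origin at the centre of its underside, on the counter. Its front, with the drawer, faces its -x; its +z is up. The drawer bay is open at the front up to 130 mm above the counter, under a 14 mm thick top.
- label_drawer (a joint): How far the black roll drawer is pulled out of the printer, along the printer's -x: 0 shut, 0.145 m all the way out against its stop. It may start a little ajar. It slides with about 3 N of friction and stays where it is left.
- drawer_handle (a point): Centre of the drawer's grey bow handle: a level round bar 12 mm in diameter and 100 mm long, lying along the printer's y, 122 mm above the counter and 40 mm out from the black drawer front (34 mm free behind the bar). The front is 12 mm thick and its top is 128 mm above the counter. The axes of this point are the printer's; it moves with the drawer.
- roll_guide (a joint): How far the sprung roll guide is drawn out, along the printer's -y: 0 at rest, 0.052 m at its end stop, 0.032 m when its pointer is at the red mark. A spring pulls it back to 0: about 7 N at rest, 10 N at the mark, 12 N at the end stop.
- guide_tab (a point): Centre of the green finger tab on top of the sprung white guide in the drawer: 24 mm along x, 14 mm thick along y, 111 mm above the counter, top at 124 mm; the 5 mm plate below, flush with its +y face, tops at 98 mm. It is 137 mm behind the handle's bar along x, inside the printer until the drawer is pulled; all the way out it is 60 mm clear of the housing. Axes as the printer's.
- pointer (a point): Tip of the guide's small orange pointer, 3 mm wide, which runs towards the drawer front from the guide's plate just above the scale, 86 mm above the counter. Axes as the printer's; it moves with the guide. It is 4.5 mm to the +y side of the tab's centre.
- mark (a point): Middle of the red mark, a 4 mm wide red line across the white scale that lies just behind the drawer front, 85 mm above the counter. The guide is drawn out along the printer's -y to bring its pointer here. Axes as the printer's; it moves with the drawer.
- fixed_guide_top (a point): Top middle of the fixed white roll guide, a 5 mm plate facing the sprung one on the +y side, 88 mm above the counter. Each guide has a round hub, 7 mm long, on its inner face. At rest 34 mm are free between the two plates, at the mark 66 mm. The low drawer sides, 46 mm above the counter, are 177 mm apart.
- label_roll: Spare roll of white labels lying flat beside the drawer, 90 mm in diameter, 50 mm high. Origin at the centre of its underside. To be left alone.
- food_tub: Clear food tub with a teal lid, 120 x 90 x 72 mm, beside the drawer. Origin at the centre of its underside. To be left alone.
- spice_jar: Amber glass jar with a red lid, 72 mm in diameter, 130 mm high, beside the printer. Origin at the centre of its underside. To be left alone.
- probe_thermometer: Yellow probe thermometer lying beside the printer, 210 x 36 x 16 mm, its steel probe along its +x. Origin near its middle, on the counter. To be left alone.

How it is judged:
By the outcome, as a careful person would: the job done as asked, in the order asked, and still so for the second after the job is handed in, while the arm keeps its last pose, push and grip.
It also fails if it takes over 48 s, if anything falls off the work surface, if the arm or the gripper's body presses on something with over 40 N, if the wrist force passes 120 N, or if a joint passes its speed limit or range.

## Working session

There is one attempt and no reset: what is moved stays moved. The work goes in short steps, each a Python script; the robot and the scene stay as the last script left them, time stands still between calls to the robot, and variables do not carry over. Pictures are saved under pics/ and viewed, and the job is handed in when it is done.

```bash
ls; mkdir -p pics; python3 - <<'E'
from bench import *
import cv2,numpy as np
s=state();print(s['time'],s['ee_pos'],s['ee_rot'],s['finger_gap'])
for n in ['scene','top','wrist']:
    d=get_image(n);cv2.imwrite(f'pics/{n}0.png',d['frame']);np.savez(f'{n}0.npz',**d)
    print(n,np.round(d['camera_matrix'],1).tolist(),np.round(d['view'],3).tolist(),d.keys())
E
```

```text
pics
0.0 [0.22621434 0.55542347 0.22951301] [-2.44462620e-04  1.92194761e-01  9.81356323e-01 -9.39188265e-04] 0.08762892352981301
scene [[439.8, 0.0, 326.2], [0.0, 439.8, 241.2], [0.0, 0.0, 1.0]] [[0.746, 0.666, 0.003, -0.484], [-0.574, 0.641, 0.51, 0.293], [0.338, -0.383, 0.86, -1.19], [0.0, 0.0, 0.0, 1.0]] dict_keys(['frame', 'depth', 'camera_matrix', 'view'])
top [[544.7, 0.0, 322.6], [0.0, 544.7, 248.4], [0.0, 0.0, 1.0]] [[0.029, -1.0, -0.003, 0.004], [0.995, 0.028, 0.101, -0.61], [-0.101, -0.006, 0.995, -0.981], [0.0, 0.0, 0.0, 1.0]] dict_keys(['frame', 'depth', 'camera_matrix', 'view'])
wrist [[409.9, 0.0, 319.6], [0.0, 409.9, 241.3], [0.0, 0.0, 1.0]] [[0.377, 0.926, -0.002, -0.599], [-0.893, 0.363, -0.265, 0.033], [-0.245, 0.102, 0.964, -0.391], [0.0, 0.0, 0.0, 1.0]] dict_keys(['frame', 'depth', 'camera_matrix', 'view'])
```

View pics/scene0.png

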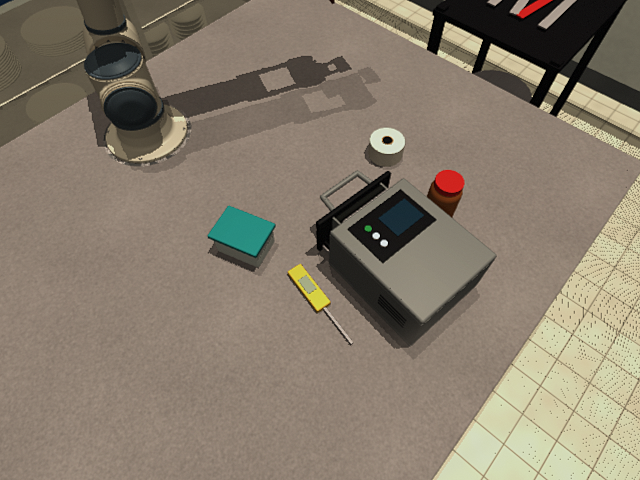

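View pics/top0.png

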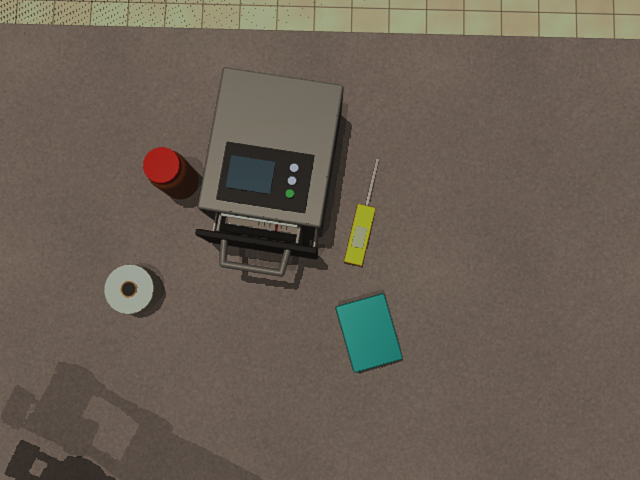

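View pics/wrist0.png

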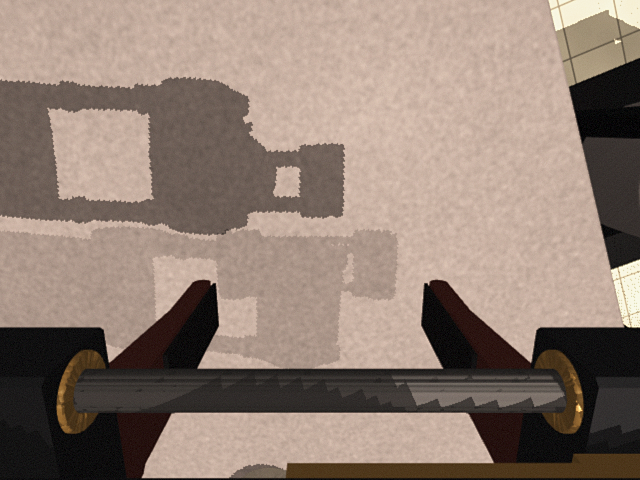

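The top view shows the drawer slightly ajar: handle bar from about (221,266) to (285,272), black front from about (197,233) to (317,254), housing top corners at about (225,68), (343,87), (323,227) and (200,210). Next I'll measure the poses.

```bash
cat > h.py <<'E'
import numpy as np,cv2
def cloud(d):
    K=d['camera_matrix'];V=d['view'];z=d['depth'].astype(float)
    v,u=np.mgrid[:z.shape[0],:z.shape[1]]
    P=np.stack([(u-K[0,2])/K[0,0]*z,-(v-K[1,2])/K[1,1]*z,-z],-1)
    W=(P-V[:3,3])@V[:3,:3]
    W[z<=0]=np.nan
    return W
def ray(d,u,v,h):
    K=d['camera_matrix'];V=d['view'];R=V[:3,:3]
    c=-R.T@V[:3,3]; r=R.T@np.array([(u-K[0,2])/K[0,0],-(v-K[1,2])/K[1,1],-1])
    return c+r*(h-c[2])/r[2]
def proj(d,p):
    K=d['camera_matrix'];V=d['view'];q=V[:3,:3]@np.array(p)+V[:3,3]
    return np.array([K[0,0]*q[0]/-q[2]+K[0,2],K[1,1]*q[1]/q[2]+K[1,2]])
E
python3 - <<'E'
from h import *
d=dict(np.load('top0.npz'));W=cloud(d);z=W[...,2]
m=((z>0.136)&(z<0.152)).astype(np.uint8)
n,l,st,c=cv2.connectedComponentsWithStats(m);i=1+np.argmax(st[1:,4]);print(st[i],np.nanmedian(z[l==i]))
cs,_=cv2.findContours((l==i).astype(np.uint8),cv2.RETR_EXTERNAL,cv2.CHAIN_APPROX_NONE)
p=max(cs,key=len)[:,0]
P=np.array([ray(d,u,v,.144)[:2] for u,v in p])
r=cv2.minAreaRect((P*1000).astype(np.float32));print(r,cv2.boxPoints(r))
# handle & front: heights .1-.134 
m2=((z>0.108)&(z<0.134)&(np.mgrid[:480,:640][0]>205)&(np.mgrid[:480,:640][1]>190)&(np.mgrid[:480,:640][1]<330))
cv2.imwrite('pics/m2.png',cv2.resize((m2*255).astype(np.uint8)[190:290,180:340],None,fx=5,fy=5,interpolation=0))
cv2.imwrite('pics/top0z.png',cv2.resize(d['frame'][190:290,180:340],None,fx=5,fy=5,interpolation=cv2.INTER_CUBIC))
E
```

```text
[  198    67   145   161 17881] 0.14470565514784803
((766.1820068359375, 113.08515167236328), (208.9359130859375, 253.31700134277344), 82.64047241210938) [[627.18506    25.70214  ]
 [878.4153     -6.7465134]
 [905.17896   200.46817  ]
 [653.9487    232.91681  ]]
```

```bash
sleep 1
```

```text
(no output)
```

View pics/top0z.png

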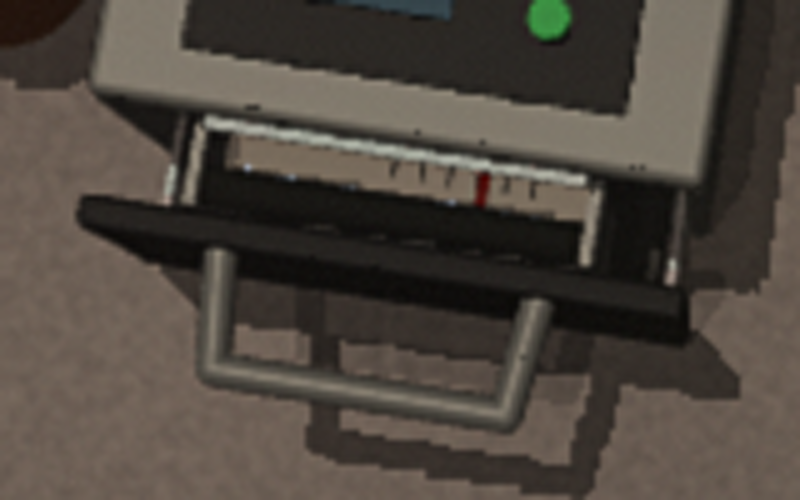

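View pics/m2.png

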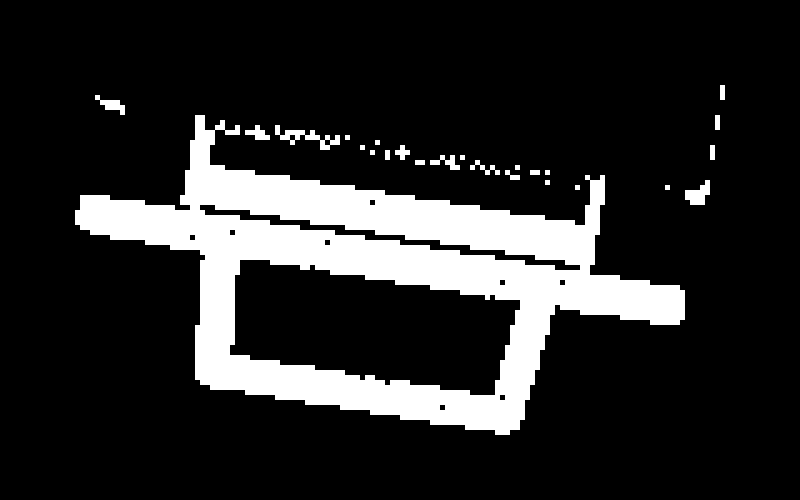

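```bash
python3 - <<'E'
from h import *
d=dict(np.load('top0.npz'));W=cloud(d);z=W[...,2]
th=np.radians(-7.36);X=np.array([np.cos(th),np.sin(th)]);Y=np.array([-X[1],X[0]]);C=np.array([.7662,.1131])
L=lambda p:np.round(1000*np.array([(p[:2]-C)@X,(p[:2]-C)@Y]),1)
vv,uu=np.mgrid[:480,:640]
# bar pixels: region of bow, height
PX=(W[...,:2]-C)@X
for a,b in [((212,372),(505,412)),((213,260),(213,260))]:
    for q in (a,b):
        u=180+(q[0]-2)/5;v=190+(q[1]-2)/5
        print(q,L(ray(d,u,v,.122)),z[int(v+.5),int(u+.5)])
bar=(z>.112)&(z<.134)&(uu>228)&(uu<276)&(vv>258)&(vv<275)
p=np.array([ray(d,u,v,.124) for u,v in zip(uu[bar],vv[bar])]);
lx=(p[:,:2]-C)@X;ly=(p[:,:2]-C)@Y
k=np.polyfit(ly,lx,1);print('bar n',bar.sum(),'mean x',lx.mean(),'tilt deg',np.degrees(np.arctan(k[0])),'z',np.median(z[bar]))
fr=(z>.12)&(z<.134)&(uu>190)&(uu<330)
for r in range(228,262,3): print(r,[int(1000*x) if x==x else -1 for x in z[r,236:244]],)
# objects
hsv=cv2.cvtColor(d['frame'],cv2.COLOR_BGR2HSV)
E
```

```text
(212, 372) [-205.5   50.6] 0.1280678296324783
(505, 412) [-203.4  -49.2] 0.1277116303038295
(213, 260) [-168.    56.9] 0.1270513866271398
(213, 260) [-168.    56.9] 0.1270513866271398
bar n 334 mean x -0.20459834545184702 tilt deg 0.035063141860484426 z 0.12713320052472485
228 [122, 125, 124, 124, 121, 119, 124, 121]
231 [123, 124, 122, 122, 123, 120, 122, 125]
234 [25, 21, 21, 16, 19, 16, 117, 115]
237 [127, 128, 130, 128, 126, 127, 129, 127]
240 [128, 128, 131, 127, 128, 128, 129, 123]
243 [96, 99, 104, -1, 111, 115, -1, 117]
246 [28, 36, 38, 41, 44, 49, 51, 56]
249 [0, -2, 3, -1, 0, 2, 3, 1]
252 [0, -1, 0, -1, -2, 0, 0, 0]
255 [-1, 0, 0, 1, -1, 0, 0, 1]
258 [0, 4, 1, 2, -3, -1, 2, -1]
261 [0, 4, -2, -1, 2, 0, 0, -1]
```

```bash
cat >> h.py <<'E'
th=np.radians(-7.36);X=np.array([np.cos(th),np.sin(th)]);Y=np.array([-X[1],X[0]]);C=np.array([.7662,.1131])
def w(lx,ly,z): 
    p=C+lx*X+ly*Y; return [float(p[0]),float(p[1]),float(z)]
def loc(p): p=np.array(p); return [round(float(1000*v),1) for v in ((p[:2]-C)@X,(p[:2]-C)@Y,p[2])]
def q(phi_deg):
    t=np.radians(phi_deg+90)/2; return [0.,float(np.cos(t)),float(np.sin(t)),0.]
E
python3 - <<'E'
from bench import *
from h import *
o=q(-7.36)
for a in (o,q(172.64),q(82.64),q(-97.36)):
    print(inverse_kinematics(w(-.2366,0,.111),a),inverse_kinematics(w(-.197,0,.111),a))
move_to(w(-.2366,0,.22),o)
move_l(w(-.2366,0,.111),.15)
s=state();print(s['time'],loc(s['ee_pos']),s['ft_force'])
for n in ['scene','top','wrist']:
    d=get_image(n);cv2.imwrite(f'pics/{n}1.png',d['frame'])
E
```

```text
[ 2.01725341e-01 -3.23444393e-02  1.56807661e+00 -4.44089210e-16
  1.60586049e+00  3.30181574e-01] [ 1.79841595e-01  6.63990811e-02  1.46821808e+00 -4.44089210e-16
  1.60697549e+00  3.08297827e-01]
None None
[ 2.01725341e-01 -3.23444393e-02  1.56807661e+00 -4.44089210e-16
  1.60586049e+00 -1.24061475e+00] [ 1.79841595e-01  6.63990811e-02  1.46821808e+00 -4.44089210e-16
  1.60697549e+00 -1.26249850e+00]
[ 2.01725341e-01 -3.23444393e-02  1.56807661e+00 -4.44089210e-16
  1.60586049e+00  1.90097790e+00] [ 1.79841595e-01  6.63990811e-02  1.46821808e+00 -4.44089210e-16
  1.60697549e+00  1.87909415e+00]
2.8833 [-236.1, 0.3, 112.2] [ 0.87529678 -0.73527209  0.70763469]
```

View pics/scene1.png

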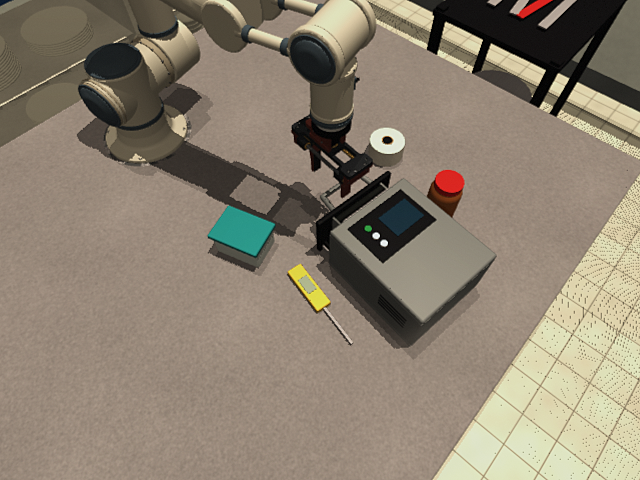

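View pics/wrist1.png

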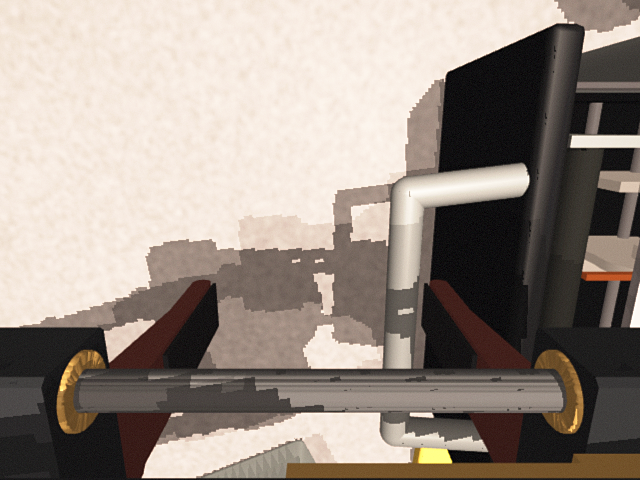

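In the wrist view, the bar (column ~400) lies between the fingers. The inner finger (column ~430) is behind it and clear of the drawer front. I'll close and pull.

```bash
python3 - <<'E'
from bench import *
from h import *
close()
s=state();print(s['time'],loc(s['ee_pos']),s['ft_force'].round(1),s['finger_gap'])
move_l(w(-.326,0,.111),.06)
s=state();print(s['time'],loc(s['ee_pos']),s['ft_force'].round(1),s['finger_gap'])
x=-.326
while x>-.345:
    x-=.002; move_l(w(x,0,.111),.03); s=state(); f=s['ft_force'][:2]@X
    print(round(x,4),round(f,1),loc(s['ee_pos']))
    if f>14: break
print(s['time'],s['finger_gap'])
for n in ['top','wrist']:
    d=get_image(n);cv2.imwrite(f'pics/{n}2.png',d['frame'])
E
```

```text
4.2 [-236.6, 0.0, 111.1] [ 1.9 -0.5  3.5] 0.011085352916672972
5.8417 [-318.7, 0.1, 111.2] [ 37.9  -0.5 -12.1] 0.011500147126278865
-0.328 46.7 [-318.8, 0.0, 111.2]
6.0917 0.011490934281055458
```

View pics/top2.png

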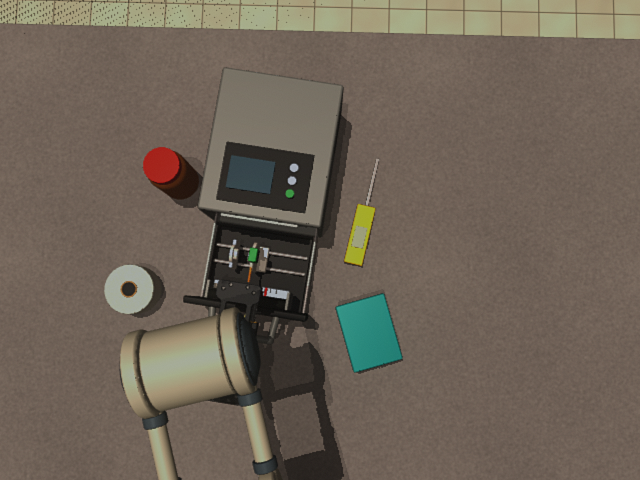

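View pics/wrist2.png

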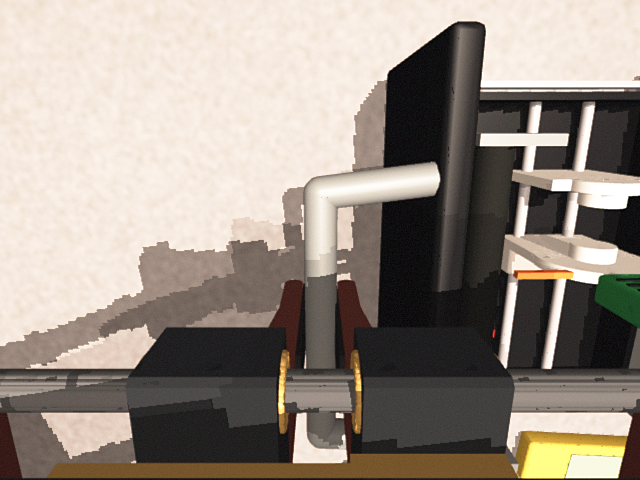

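```bash
python3 - <<'E'
from bench import *
from h import *
move_l(w(-.319,0,.111),.05)
s=state();print('offload',loc(s['ee_pos']),s['ft_force'].round(1))
gripper_open()
s=state();print('open',s['time'],loc(s['ee_pos']),s['ft_force'].round(1),s['finger_gap'])
# hook: drawer pushed in ~18mm; inner face of finger at +44; contact to bar after ~20mm, stop when bar at -319 -> tcp -357
x=-.319
move_l(w(-.352,0,.111),.06); s=state();print(s['time'],loc(s['ee_pos']),s['ft_force'].round(1))
x=-.352
while x>-.39:
    x-=.002; move_l(w(x,0,.111),.04); s=state(); f=s['ft_force'][:2]@X
    print(round(x,4),round(f,1),loc(s['ee_pos']))
    if f>25: break
xa=loc(s['ee_pos'])[0]/1000
move_l(w(xa+.006,0,.111),.05);s=state();print(loc(s['ee_pos']),s['ft_force'].round(1))
move_l(w(xa+.006,0,.23),.15)
print(state()['time'])
E
```

```text
offload [-318.6, 0.0, 111.1] [6.3 0.2 3.3]
open 7.7583 [-319.1, -0.0, 111.0] [-3.   0.7  1. ] 0.08774654821589287
8.4583 [-352.2, 0.1, 111.2] [-0.1 -0.2  0.2]
-0.354 0.4 [-353.9, 0.1, 111.2]
-0.356 1.7 [-355.8, 0.1, 111.2]
-0.358 9.0 [-356.7, 0.1, 111.1]
-0.36 18.6 [-356.8, 0.1, 110.9]
-0.362 28.5 [-356.9, 0.1, 110.8]
[-351.4, -0.1, 110.7] [ 0.2  0.7 -0.7]
11.025
```

```bash
python3 - <<'E'
from bench import *
from h import *
for n in ['top','scene']:
    d=get_image(n);np.savez(f'{n}3.npz',**d)
    cr=d['frame'][205:325,170:330] if n=='top' else d['frame'][130:270,240:420]
    cv2.imwrite(f'pics/{n}3.png',cv2.resize(cr,None,fx=4.4 if n=='scene' else 5,fy=4.4 if n=='scene' else 5,interpolation=cv2.INTER_CUBIC)[:600,:800])
    if n=='top':
        W=cloud(d);z=W[...,2];hsv=cv2.cvtColor(d['frame'],cv2.COLOR_BGR2HSV)
        vv,uu=np.mgrid[:480,:640]
        roi=(uu>195)&(uu<330)&(vv>228)&(vv<310)
        for nm,m,h in [('green',(hsv[...,0]>45)&(hsv[...,0]<80)&(hsv[...,1]>120)&(hsv[...,2]>50),.124),('orange',(hsv[...,0]>5)&(hsv[...,0]<20)&(hsv[...,1]>150)&(hsv[...,2]>80),.0865),('red',((hsv[...,0]<4)|(hsv[...,0]>174))&(hsv[...,1]>150)&(hsv[...,2]>80),.085)]:
            mm=m&roi;P=np.array([loc(ray(d,u,v,h)) for u,v in zip(uu[mm],vv[mm])]);print(nm,len(P),P.min(0),P.max(0),P.mean(0),np.nanmedian(z[mm]),uu[mm].mean(),vv[mm].mean())
E
```

```text
green 110 [-193.    -4.3  124. ] [-170.     9.1  124. ] [-181.52545455    2.29545455  124.        ] 0.12411341775339826 252.48181818181817 254.37272727272727
orange 35 [-226.5    5.4   86.5] [-201.5    9.4   86.5] [-214.03428571    7.44285714   86.5       ] 0.08973318071410118 249.25714285714287 274.14285714285717
red 16 [-245.8  -26.8   85. ] [-231.6  -23.6   85. ] [-238.7   -25.15   85.  ] 0.08470660257926979 265.375 291.0625
```

View pics/top3.png

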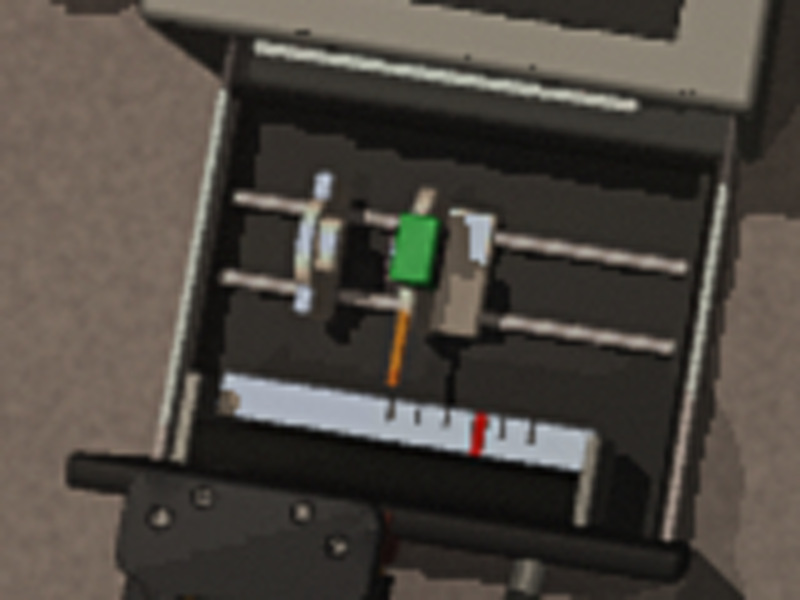

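View pics/scene3.png

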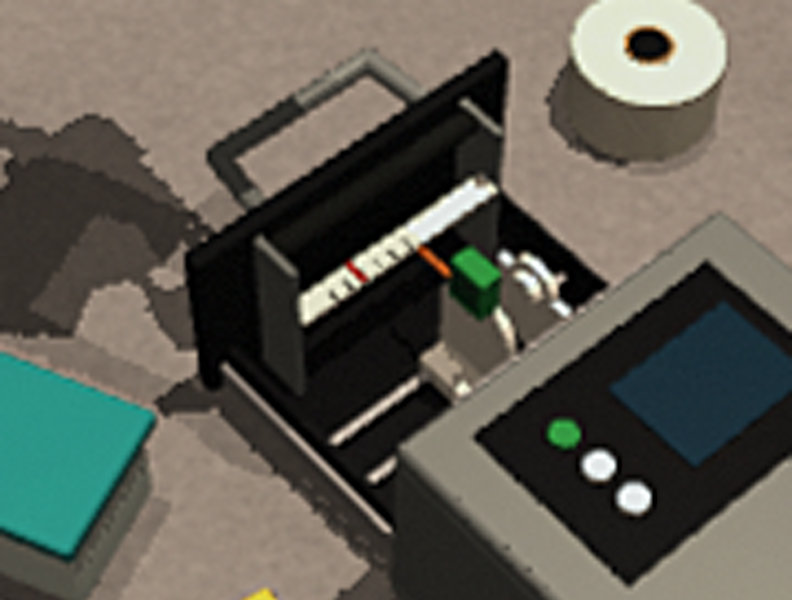

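```bash
python3 - <<'E'
from bench import *
from h import *
d=dict(np.load('top3.npz'));W=cloud(d);
m=np.zeros((480,640),bool);m[243:275,255:272]=1
print('block z pctl',np.nanpercentile(W[...,2][m],[5,50,90,97]))
o=q(82.64)
move_to(w(-.1815,.0024,.22),o)
move_l(w(-.1815,.0024,.135),.15)
s=state();print(s['time'],loc(s['ee_pos']),s['ft_force'].round(1))
for n in ['wrist','scene']:
    d=get_image(n);cv2.imwrite(f'pics/{n}4.png',d['frame'] if n=='wrist' else cv2.resize(d['frame'][130:270,240:420],None,fx=4.2,fy=4.2))
E
```

```text
block z pctl [0.01869051 0.03457934 0.10017977 0.12398667]
13.325 [-181.2, 2.6, 136.2] [-0.   0.5  0.2]
```

View pics/wrist4.png

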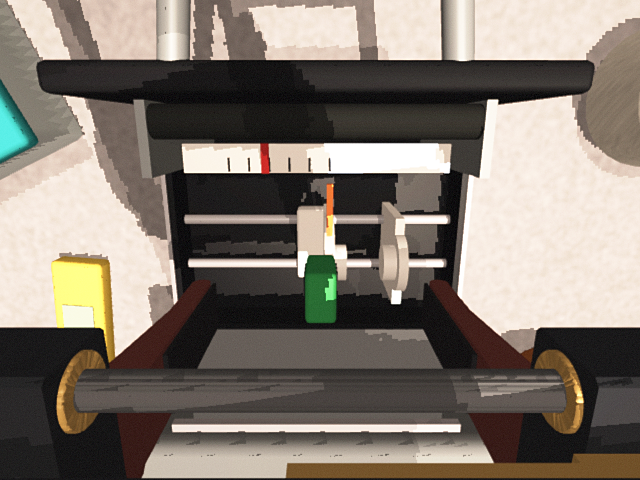

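View pics/scene4.png

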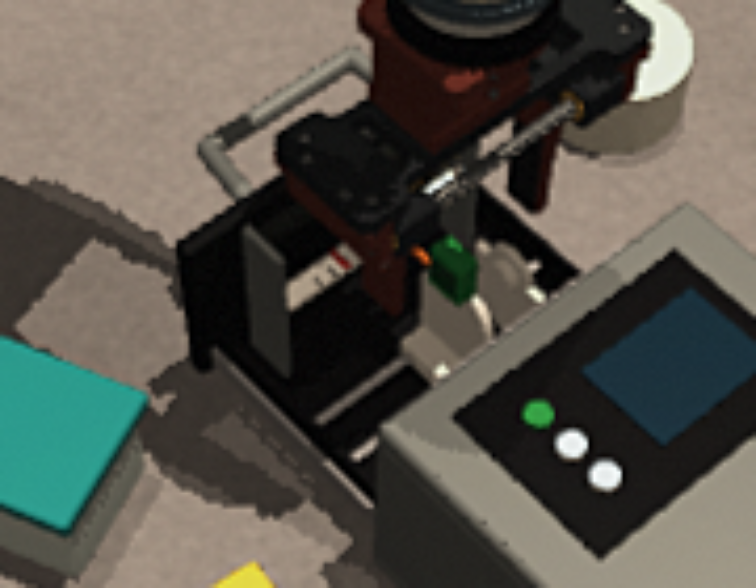

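The wrist view shows the green tab at column 320, centred between the fingers, with the pointer at (330,195) and the red mark at (265,158). I'll descend, grip and draw.

```bash
python3 - <<'E'
from bench import *
from h import *
move_l(w(-.1815,.0024,.104),.1)
s=state();print(s['time'],loc(s['ee_pos']),s['ft_force'].round(1))
close()
s=state();print('closed',s['time'],loc(s['ee_pos']),s['ft_force'].round(1),s['finger_gap'])
move_l(w(-.1815,.0024-.032,.104),.04)
hold(.3)
s=state();print('drawn',s['time'],loc(s['ee_pos']),s['ft_force'].round(1),s['ft_force'][:2]@Y,s['finger_gap'])
for n in ['wrist','scene','top']:
    d=get_image(n);np.savez(f'{n}5.npz',**d)
    f=d['frame']; f=f if n=='wrist' else cv2.resize(f[130:270,240:420] if n=='scene' else f[205:325,170:330],None,fx=4.2,fy=4.2,interpolation=cv2.INTER_CUBIC)
    cv2.imwrite(f'pics/{n}5.png',f)
E
```

```text
13.8833 [-181.7, 2.3, 103.6] [-0.3 -1.   0. ]
closed 15.0083 [-181.5, 2.8, 104.0] [ 0.8  2.  -0.1] 0.014086363636296007
drawn 16.2583 [-181.6, -27.3, 104.0] [ 2.3  8.6 -2.1] 8.851446183373795 0.013823514925751401
```

View pics/wrist5.png

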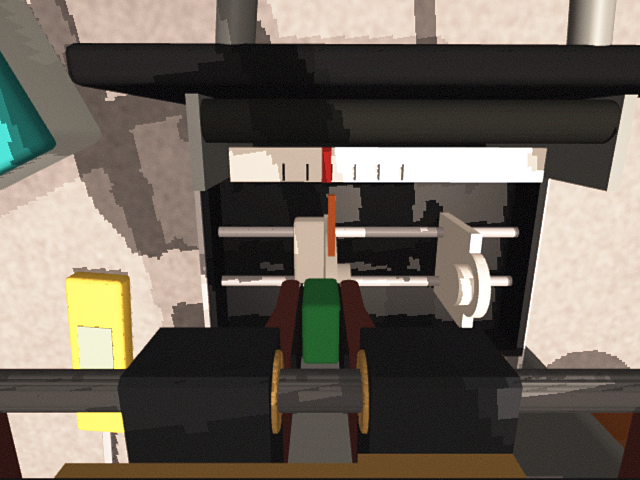

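View pics/scene5.png

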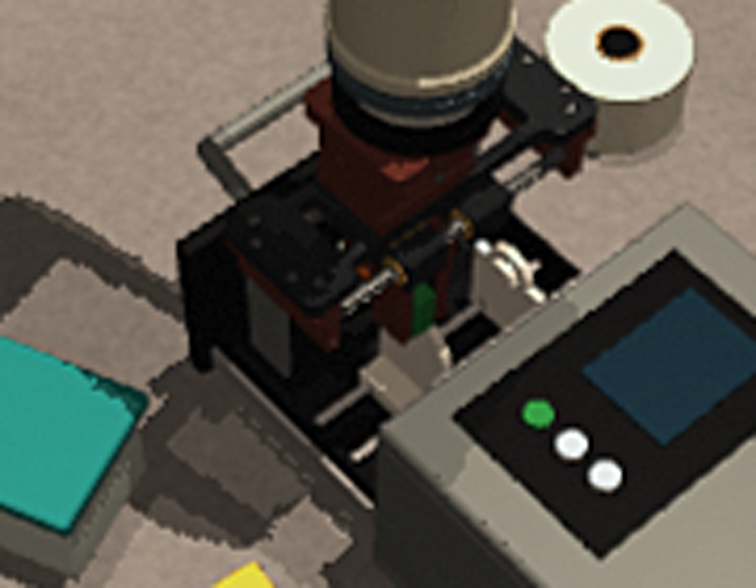

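View pics/top5.png

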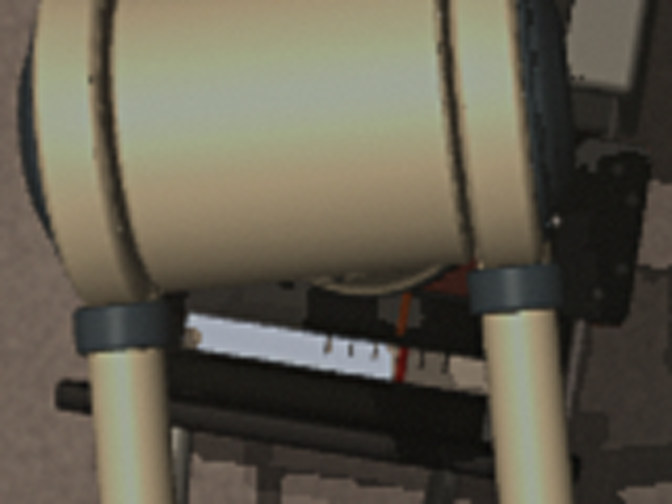

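The pointer is slightly short of the mark (wrist: pointer at column ~331, mark ~327), because the arm sagged about 2 mm under the spring. I'll measure and correct.

```bash
cat > meas.py <<'E'
from h import *
def meas(d,box,name):
    u0,u1,v0,v1=box
    hsv=cv2.cvtColor(d['frame'],cv2.COLOR_BGR2HSV);H,S,Vv=[hsv[...,i].astype(int) for i in range(3)]
    vv,uu=np.mgrid[:480,:640];roi=(uu>=u0)&(uu<u1)&(vv>=v0)&(vv<v1)
    out={}
    for nm,m,h in [('o',(H>5)&(H<22)&(S>150)&(Vv>70),.086),('r',((H<=4)|(H>174))&(S>150)&(Vv>70),.085)]:
        mm=m&roi;P=np.array([loc(ray(d,u,v,h)) for u,v in zip(uu[mm],vv[mm])])
        out[nm]=P.mean(0) if len(P) else None; print(name,nm,len(P),out[nm], np.polyfit(P[:,0],P[:,1],1)[0] if len(P)>5 else '')
    if out['o'] is not None and out['r'] is not None: print('  pointer-mark y mm',out['o'][1]-out['r'][1])
E
python3 - <<'E'
from meas import *
meas(dict(np.load('wrist5.npz')),(300,360,140,262),'wrist')
meas(dict(np.load('top5.npz')),(250,275,270,300),'top')
E
```

```text
wrist o 450 [-214.09733333  -22.46288889   86.        ] -0.0012620306789049038
wrist r 334 [-239.39640719  -24.7748503    85.        ] 0.013757403965266224
  pointer-mark y mm 2.311961410512353
top o 9 [-217.94444444  -22.07777778   86.        ] -0.00027235695339183994
top r 8 [-239.3625  -24.3875   85.    ] 0.09392534764576825
  pointer-mark y mm 2.3097222222222236
```

```bash
python3 - <<'E'
from bench import *
from meas import *
move_l(w(-.1815,.0024-.032-.0023,.104),.02)
hold(1.0)
s=state();print('drawn',s['time'],loc(s['ee_pos']),s['ft_force'].round(1),s['finger_gap'])
for n,b in [('wrist',(295,365,140,262)),('top',(250,280,270,300)),('scene',None)]:
    d=get_image(n);cv2.imwrite(f'pics/{n}6.png',d['frame'])
    if b: meas(d,b,n)
E
```

```text
drawn 17.675 [-181.6, -29.5, 104.0] [ 2.7  9.2 -2.5] 0.013663748048866425
wrist o 451 [-214.12549889  -24.68337029   86.        ] -0.001281134194455133
wrist r 333 [-239.16876877  -24.79429429   85.        ] 0.011135487108216255
  pointer-mark y mm 0.11092400604595554
top o 9 [-218.36666667  -24.32222222   86.        ] -0.02820287305775413
top r 12 [-237.85833333  -25.08333333   85.        ] 0.09286264039395663
  pointer-mark y mm 0.7611111111111093
```

View pics/wrist6.png

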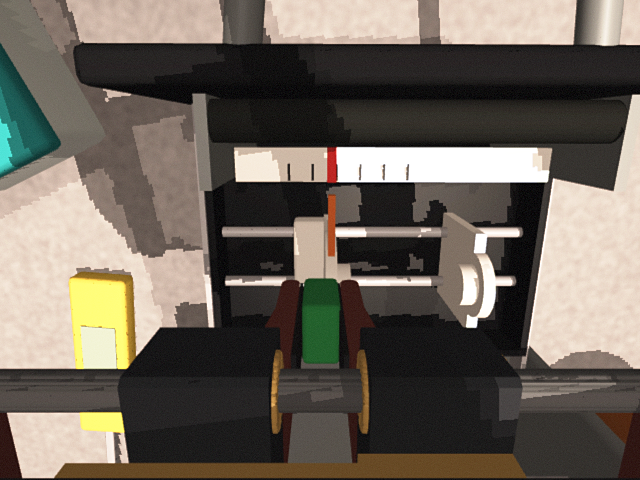

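View pics/scene6.png

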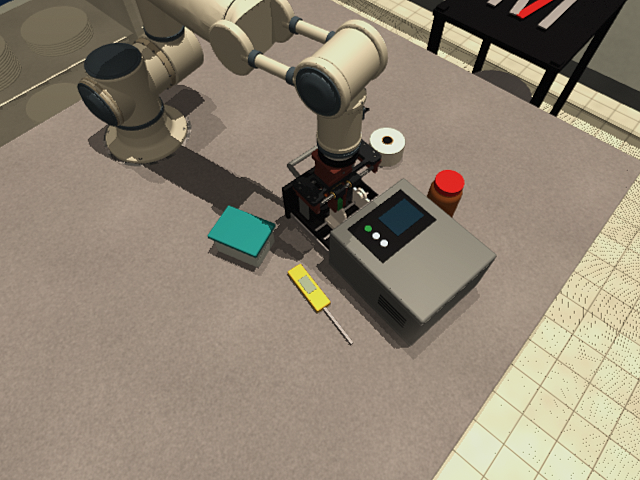

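The wrist view shows the pointer (column ~332) in line with the red mark (column ~332). The bystander objects are where they were, and the mark's printer-x (-239 mm) shows the drawer is still at its stop. Handing in.

```bash
python3 -c "
from bench import *
job_done()"
```

```text
the job is handed in; nothing more can be done
```

The drawer is out against its stop, and the arm is holding the sprung guide with its pointer at the red mark. The job was handed in at about 17.8 s of the 48 s allowed.

- **Drawer:** I gripped the handle and pulled until the drawer stopped firmly, at about 47 N on the wrist. Opening the gripper pushed the drawer back in about 18 mm, so I hooked the bar and pulled it out to the same stop again, at about 28 N. The handle stopped at 319 mm in front of the printer's centre. I reckoned about 322 mm from the dimensions you gave, but it stopped at the same place both times and did not move as the force rose.
- **Guide:** I gripped the green tab and drew it away from the fixed guide. The first draw stopped 2.3 mm short because the arm gave a little under the spring, so I corrected by that amount.
- **Last checks:** After 1 s of holding still, the wrist camera put the pointer 0.1 mm from the mark. The top camera said 0.8 mm, but from only about ten pixels in a partly blocked view. The wrist was carrying about 9–10 N, which matches the spring at the mark, and the grip was firm.
- **Surroundings:** In the last scene picture, the roll, tub, jar and thermometer looked to be where they started. I compared them by eye and did not measure them.

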